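# Set the sprue-pin slide to the orange flag, slack taken up

## Task

On the casting bench, use the red winged knob (not the black one) to set the screw slide so that its black pointer stands at the orange flag (not the green one). The drive has slack and must be left taken up anticlockwise: turn clockwise until the pointer is clearly past the orange flag, by about 10 mm, then turn back anticlockwise until it lines up with the flag, and let go. Move the carriage only by the knob, and leave the orange flag where it is.

Things in the scene. Friction and masses are not known exactly. Their poses are not given: they have to be found in the camera images.
- knob_grip (a point): Red knob on a steel disc on the blue gear head (84x80 mm, top at 70 mm): base 54 mm wide, top at 83; wing 52 mm long, 16 thick, up to 123 mm above the table. Point: on the vertical turning axis, 105 mm up, good to pinch. x along the wing, towards the knob's small white finger; y across it. One clockwise turn (from above) of at most 1.5 rad does the overshoot. Turns lightly, 0.15 N m.
- carriage: Aluminium carriage 76 mm wide, 70 long, brass pin (top 108 mm up) on the robot side, black 3 mm pointer blade on the other, over a white scale. Origin: its middle, level with the pointer, 24 mm up; y along the rail, away from the knob. The disc drives it by a fast screw: 32 mm per rad, clockwise is away. Starts about 150 mm from the knob axis, 12 to 27 short of the orange flag.
- flag: Orange flag, 54 mm tall: 3 mm blade with a 14 mm square head, clamped stiffly beside the white scale, on the rail's side away from the robot. Origin: under the middle of its blade. y along the rail, away from the knob. The pointer is at the flag when the carriage's and flag's origins agree along y. The like green flag, farther from the knob, is not the target.
- stops_mid (a point): The steel disc (80 mm wide) under the knob turns only when the knob's white finger (36 mm from the axis) bears on one of its 2 black studs; slack 0.375 rad in all. Point: midway between the studs, 36 mm from the axis. In the knob's frame its y goes from +6.7 mm (clockwise drive) to -6.7 (anticlockwise: wanted at the end); starts at -4 to +6. The knob stays where left.

How it is judged:
By the outcome, as a careful person would: the job done as asked, in the order asked, and still so for the second after the job is handed in, with the robot touching nothing.
It also fails if it takes over 35 s, if anything falls off the work surface, if the arm or the gripper's body presses on something with over 40 N, if the wrist force passes 120 N, or if a joint passes its speed limit or range.

## Robot

A 6-joint arm with a two-finger parallel gripper is mounted at the origin on the work surface. World frame = base frame: x ahead of the robot, y to its left, z up, the work surface at z = 0. Lengths are in mm, angles in rad, forces in N, time in s.
With the tool pointing down it reaches from about 275 to 750 mm from the base axis. Payload 10.2 kg.
Tool frame: the origin (TCP) lies at the very end of the fingers, on their centre line; the grasp point (between the pads) lies 19 mm behind it; z points along the fingers, y is the line along which they close (so a half turn about z gives the same grasp; the last joint's range is limited). The gripper opens to 85 mm and grips with 20 to 120 N. Pads are 22 mm wide; open, the fingers measure 114 mm over their backs; the gripper's body (76 mm by 85 mm) begins 54 mm behind the grasp point. The pads swing forward as they close: fully open they stand 13 mm farther back than shut.
Start: joints at [-1.472, 0.313, 1.498, -0, 1.331, -0.223], TCP at [166.031, -498.061, 231.294] pointing down, gripper open.
Joint ranges: [-2.94, 2.94], [-0.97, 2.17], [0.19, 2.56], [-1.23, 4.37], [0.02, 3.11], [-2.88, 2.88]. Speed limits (rad/s): [2.39, 2.39, 3.01, 3.14, 3.14, 3.14].

## Interface

Orientations are given as a unit quaternion [w, x, y, z].
In Python, from rig import ctrl gives the robot as it stands.
- The arm moves only by the tool step_arm, never from a script. Its argument "increments" is a list of rows, each a list of 3 entries, a list of its own where there are three numbers: the shift along the tool's x, y, z in cm, then the turn, a rotation vector about the tool's x, y, z in degrees, then the opening in per cent of the stroke, from 0 (shut) to 100 (fully open). A call has 1 to 8 rows; each row is the pose to reach, as a shift and turn from the pose commanded when the call began, along the tool's axes at that moment; what a row does not reach only later rows make up. A row lasts 1/8 s, in which the tool goes at most 62.5 mm and 10.7 degrees, less where a joint would pass 70% of its speed; a pose out of reach is approached as far as the arm can. A call with a gripper value outside its range is refused whole. The fingers move at their own pace and stop on an object; "squeeze" is the grip in N (left out, the last holds). Time passes only in rows, so rows that repeat a pose let the fingers close. It gives the time, the measured TCP pose, the force, the opening and the grip force at its end, in the units of the state.
- ctrl.sense(): the state, without advancing time (a new reading comes with each control period).
- ctrl.capture(name): name is "scene" or "top" or "wrist"; returns a dict with "img" (400x640x3 uint8, red, green, blue), "fx", "fy", "cx", "cy" (pixels), "k1" (the pictures are not rectified: a ray, as slopes to the right and down, at radius r is drawn at 1 + k1 r^2 times it, then the intrinsics apply), "extrinsics" (4x4, takes a point from camera to world coordinates). Camera axes: x right, y down, z forward; pixel columns grow to the right and rows downward; lengths in mm; the calibration is good to about 2 mm. A picture is of the moment at which its call begins. There is no depth.
- ctrl.finish_job(): hands the job in; it is judged then, once.
The state is a dict: "time_s": time; "joints": joint angles; "dq": joint speeds; "tau": joint torques, N m; "eef_pos": TCP position; "ee_rot": TCP orientation; "force": force on the tool from outside, world axes, zero at the start; "wrist_torque": the same for the moment, N m; "grip_width": opening from 0.0 (shut) to 1.0 (fully open); "grip_force": force on a finger pad.
Only numpy, scipy, OpenCV 4.12 (cv2) and the standard library are available. Lean on these libraries where they do the work, as an engineer would, in place of code of your own. Each camera call takes 0.05 s, during which the arm holds its last target. There are 200 camera calls.

## Working session

There is one attempt and no reset: what is moved stays moved. The work goes in short steps, Python scripts to look and compute and a tool call to move; the robot and the scene stay as the last step left them, time stands still between calls to the robot, and variables do not carry over. Pictures are saved under pics/ and viewed, at most 10 in all, crops included, and the job is handed in when it is done.

Besides the shell and the picture viewer there is one more tool, called after ">>>" as a command line: name --argument value ..., lists and objects as JSON in quotes. step_arm: Moves the arm, as the interface text tells. Its arguments: {"type":"object","properties":{"increments":{"type":"array"},"squeeze":{"type":"number"}},"required":["increments"]}

```bash
mkdir -p pics; cat > h.py <<'E'
import numpy as np, cv2
from rig import ctrl
from scipy.spatial.transform import Rotation as R
def cap(n,f):
    d=ctrl.capture(n); cv2.imwrite(f'pics/{f}.png',d['img'][:,:,::-1])
    np.savez(f'pics/{f}.npz',**{k:np.array(v) for k,v in d.items()}); return d
def load(f): return np.load(f'pics/{f}.npz')
def ray(d,u,v):
    x=np.array([[[u,v]]],float); K=np.array([[d['fx'],0,d['cx']],[0,d['fy'],d['cy']],[0,0,1]],float)
    p=cv2.undistortPoints(x,K,np.array([float(d['k1']),0,0,0]))[0,0]
    E=np.array(d['extrinsics']); return E[:3,3],E[:3,:3]@np.array([p[0],p[1],1])
def at(d,u,v,z):
    o,r=ray(d,u,v); return (o+r*(z-o[2])/r[2]).round(1)
def crop(f,x0,y0,x1,y1,s):
    im=cv2.imread(f'pics/{f}.png')[y0:y1,x0:x1]; cv2.imwrite(f'pics/{f}_c{x0}.png',cv2.resize(im,None,fx=s,fy=s,interpolation=cv2.INTER_CUBIC))
E
python3 - <<'E'
from h import *
cap('top','t0');cap('scene','s0')
s=ctrl.sense();print(s['time_s'],s['eef_pos'],s['ee_rot'])
E
```

```text
0.1 [ 166.01077196 -497.84057703  230.81047351] [-5.50129046e-04  9.87083406e-01  1.60206260e-01  4.23480879e-05]
```

View pics/t0.png

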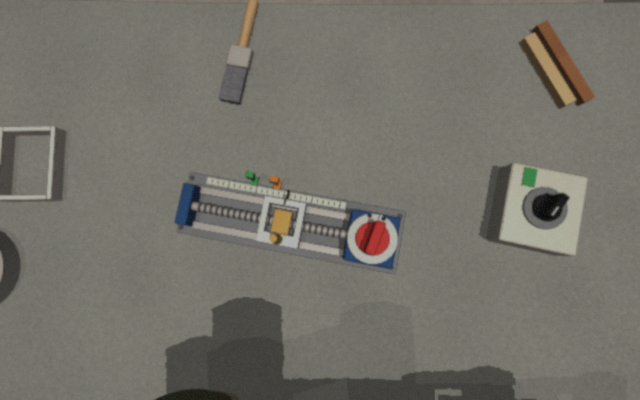

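The top view shows the red knob at (373,238), the carriage at (282,222), the orange flag at (275,182) and the green flag at (252,176). I'll enlarge it.

```bash
python3 - <<'E'
from h import *
crop('t0',230,160,410,280,4.4)
d=load('t0')
print(at(d,373,238,70),at(d,282,222,24),at(d,275,182,50),d['extrinsics'])
E
```

```text
[ 508.5 -215.7   70. ] [533.  -63.4  24. ] [598.4 -52.1  50. ] [[ 2.91440860e-02 -9.93196546e-01  1.12744149e-01  4.88739752e+02]
 [-9.98996180e-01 -2.51026890e-02  3.71010526e-02 -1.48240517e+02]
 [-3.40184560e-02 -1.13712250e-01 -9.92931150e-01  7.31617629e+02]
 [ 0.00000000e+00  0.00000000e+00  0.00000000e+00  1.00000000e+00]]
```

View pics/t0_c230.png

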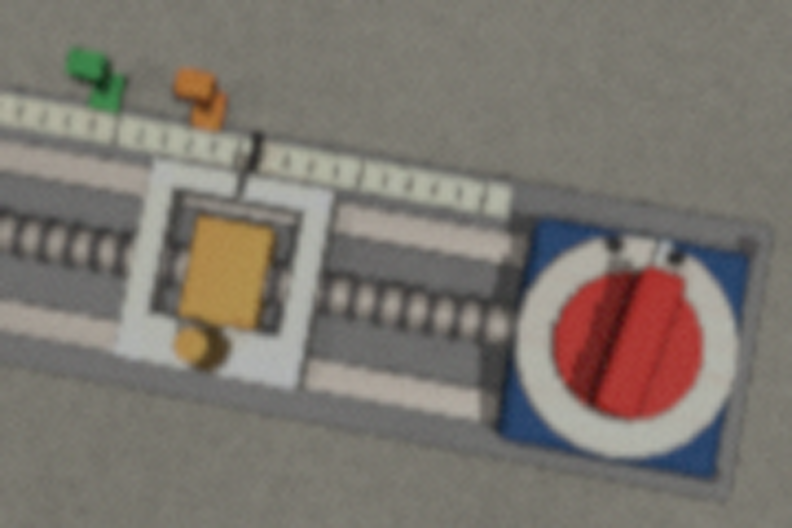

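The enlarged crop shows the disc centre at (626,347), the finger at (660,250), the studs at (614,243) and (676,257), and the pointer tip at (257,150). The orange flag's foot is at about (208,125).

```bash
python3 - <<'E'
from h import *
d=load('t0')
P=lambda u,v,z: at(d,230+u/4.4,160+v/4.4,z)
c=P(626,347,71);f=P(660,250,76);s1=P(614,243,76);s2=P(676,257,76)
for n,p in zip('cf12',(c,f,s1,s2)):
    w=p-c;print(n,p,np.hypot(*w[:2]),np.arctan2(w[1],w[0]))
a=P(2,92,10);b=P(510,185,10);r=(a-b)/np.linalg.norm(a-b);print('rail',r,np.arctan2(r[1],r[0]))
a=P(540,217,70);b=P(751,258,70);r2=(a-b);print('head edge',r2,np.linalg.norm(r2), np.arctan2(r2[1],r2[0]))
p=P(257,150,24);g=P(210,125,10);print(p,g,(p-c)@r,(g-p)@r)
# wing top ends at z=123
e1=P(668,278,123);e2=P(618,408,123);print('wing',e1,e2)
s=ctrl.sense();M=R.from_quat(np.array(s['ee_rot'])[[1,2,3,0]]).as_matrix();print(M.round(3))
E
```

```text
c [ 507.  -214.5   71. ] 0.0 0.0
f [ 542.2 -225.7   76. ] 36.93886841796866 -0.30805278102377576
1 [ 544.3 -209.2   76. ] 37.674659918836646 0.14114630399446132
2 [ 539.8 -231.5   76. ] 36.9437410125179 -0.4781744320925352
rail [0.15650159 0.98767771 0.        ] 1.4136487337386618
head edge [13.  76.8  0. ] 77.89249001026991 1.4031149405703218
[581.9 -72.8  24. ] [593.5 -51.8  10. ] 151.67590004498445 22.556650271218544
wing [ 529. -223.  123.] [ 485.3 -206.9  123. ]
[[ 0.949  0.316 -0.   ]
 [ 0.316 -0.949  0.001]
 [ 0.    -0.001 -1.   ]]
```

View pics/s0.png

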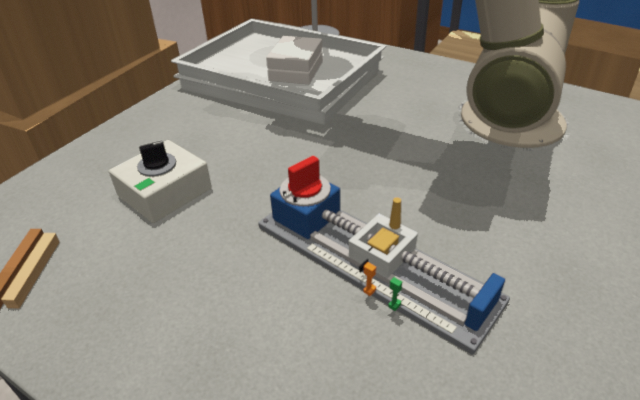

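The scene view confirms the layout: the red knob at (304,178), the pointer at (363,266) and the orange flag at (370,278) on the far side. I'll hover above the knob using the half-turned grasp, which keeps joint 6 in range.

>>> step_arm --increments '[[[5, -2, 0.4], [0, 0, -10], 100], [[10, -4, 0.8], [0, 0, -20], 100], [[15.5, -6, 1.1], [0, 0, -30], 100], [[20.5, -8, 1.5], [0, 0, -40], 100], [[26, -10, 1.9], [0, 0, -50], 100], [[31, -12, 2.3], [0, 0, -60], 100], [[36, -14, 2.7], [0, 0, -70], 100], [[41.3, -16.1, 3], [0, 0, -80], 100]]'

```text
time_s: 1.1
eef_pos: [508.0, -213.4, 200.9]
ee_rot: [-0.0, 0.651, 0.759, -0.0]
force: [0.3, -0.7, 0.2]
grip_width: 1.005
grip_force: 0.0
```

>>> step_arm --increments '[[[0, 0, 0], [0, 0, -10], 100], [[0, 0, 0], [0, 0, -20], 100], [[0, 0, 0], [0, 0, -30], 100], [[0, 0, 0], [0, 0, -40], 100], [[0, 0, 0], [0, 0, -50], 100], [[0, 0, 0], [0, 0, -60], 100], [[0, 0, 0], [0, 0, -62.6], 100], [[0, 0, 0], [0, 0, -62.6], 100]]'

```text
time_s: 2.1
eef_pos: [506.8, -214.6, 201.0]
ee_rot: [-0.0, 0.165, 0.986, 0.0]
force: [0.1, 0.4, -0.8]
grip_width: 1.0
grip_force: 0.0
```

```bash
python3 - <<'E'
from h import *
cap('wrist','w0')
s=ctrl.sense();M=R.from_quat(np.array(s['ee_rot'])[[1,2,3,0]]).as_matrix();print(s['time_s'],s['eef_pos'],s['joints'],M.round(3),np.arctan2(M[1,0],M[0,0]))
E
```

```text
2.15 [ 506.80082178 -214.63252779  201.04288471] [-6.13514120e-01  3.93026909e-01  1.46602639e+00 -9.37534017e-06
  1.28315145e+00 -1.85228255e+00] [[-0.945  0.326 -0.001]
 [ 0.326  0.945  0.   ]
 [ 0.001  0.    -1.   ]] 2.809567468708769
```

View pics/w0.png

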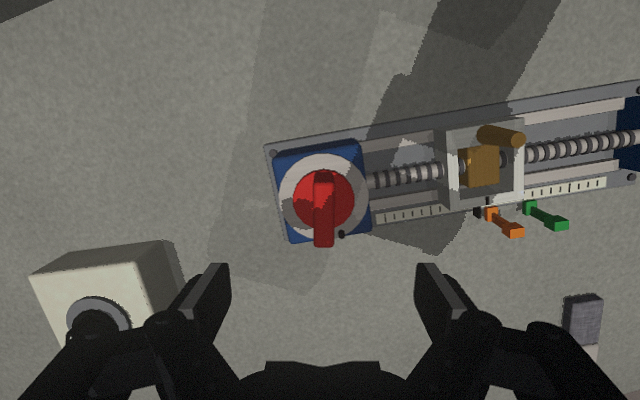

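The wrist view shows the wing upright in the image at u≈323, midway between the fingers, with its top from (323,170) to (324,214). The pointer is at (477,211) and the orange flag's foot at about (488,208).

```bash
python3 - <<'E'
from h import *
d=load('w0');crop('w0',420,150,580,250,5)
print(at(d,323,171,123),at(d,324,212,123)); print(d['extrinsics'].round(3))
# disc ellipse: edges left 279, right 369 around
print(at(d,279,196,71),at(d,369,190,71))
E
```

```text
[ 475.4 -203.5  123. ] [ 504.2 -212.7  123. ]
[[ 3.26000e-01  9.02000e-01  2.83000e-01  4.34303e+02]
 [ 9.45000e-01 -3.11000e-01 -9.70000e-02 -1.90227e+02]
 [ 1.00000e-03  2.99000e-01 -9.54000e-01  3.42273e+02]
 [ 0.00000e+00  0.00000e+00  0.00000e+00  1.00000e+00]]
[ 493.6 -250.9   71. ] [ 514.4 -173.8   71. ]
```

View pics/w0_c420.png

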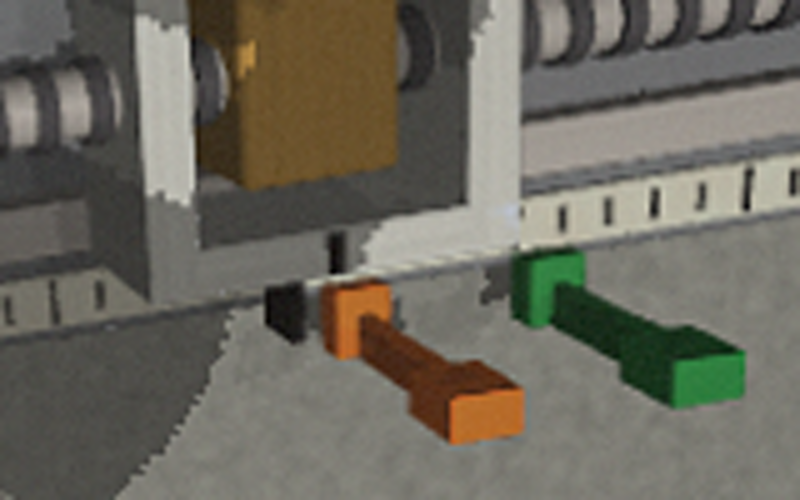

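The crop shows the pointer's black tip at (285,310), the orange foot at (355,310) and the green foot at (550,285). The knob is centred under the tool, so I'll descend and pinch.

>>> step_arm --increments '[[[0, 0, 4], [0, 0, 0], 100], [[0, 0, 8], [0, 0, 0], 100], [[0, 0, 10.5], [0, 0, 0], 70], [[0, 0, 11.3], [0, 0, 0], 50], [[0, 0, 11.3], [0, 0, 0], 30], [[0, 0, 11.3], [0, 0, 0], 10], [[0, 0, 11.3], [0, 0, 0], 10], [[0, 0, 11.3], [0, 0, 0], 10]]' --squeeze 40

```text
time_s: 3.15
eef_pos: [507.7, -214.2, 89.6]
ee_rot: [0.001, 0.165, 0.986, 0.0]
force: [0.9, 5.0, 1.9]
grip_width: 0.18
grip_force: 41.9
```

```bash
python3 - <<'E'
from h import *
cap('top','t1')
crop('t1',230,160,410,280,4.4)
s=ctrl.sense();print(s['time_s'],s['eef_pos'],s['force'],s['grip_width'],s['grip_force'],s['wrist_torque'])
E
```

```text
3.2 [ 507.65788403 -214.21661756   89.58543015] [0.9518518  5.23432429 1.81481889] 0.18059166599960488 41.87804460525513 [ 0.65516275 -0.24649099 -0.00547427]
```

View pics/t1_c230.png

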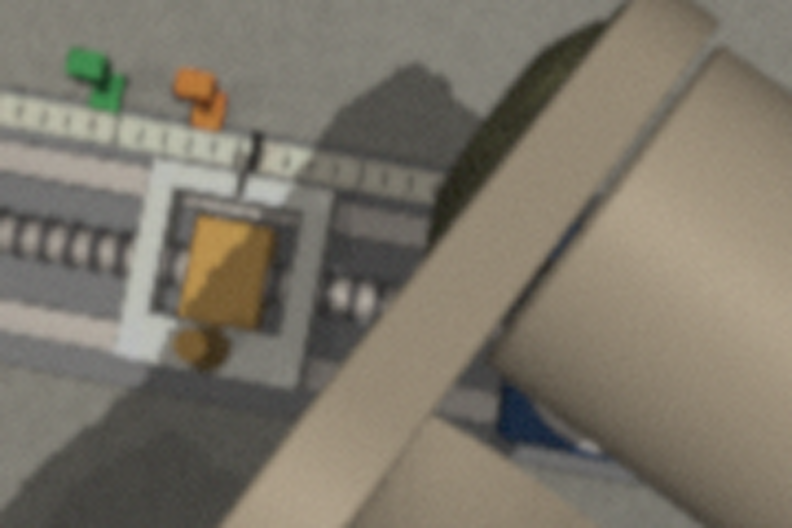

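The grip is good (width 0.18 ≈ 15 mm, 42 N), and the top camera still sees the pointer at (255,140) and the flags. I'll turn clockwise about 62°.

>>> step_arm --increments '[[[0, 0, 0], [0, 0, 6], 10], [[0, 0, 0], [0, 0, 13], 10], [[0, 0, 0], [0, 0, 20], 10], [[0, 0, 0], [0, 0, 27], 10], [[0, 0, 0], [0, 0, 34], 10], [[0, 0, 0], [0, 0, 41], 10], [[0, 0, 0], [0, 0, 48], 10], [[0, 0, 0], [0, 0, 54], 10]]'

```text
time_s: 4.2
eef_pos: [507.7, -214.0, 89.6]
ee_rot: [0.001, 0.596, 0.803, 0.001]
force: [3.0, 5.4, 2.2]
grip_width: 0.185
grip_force: 42.0
```

>>> step_arm --increments '[[[0, 0, 0], [0, 0, 5], 10], [[0, 0, 0], [0, 0, 8], 10], [[0, 0, 0], [0, 0, 8], 10], [[0, 0, 0], [0, 0, 8], 10]]'

```text
time_s: 4.7
eef_pos: [507.7, -214.0, 89.6]
ee_rot: [0.001, 0.649, 0.761, 0.001]
force: [2.0, 5.5, 2.7]
grip_width: 0.178
grip_force: 42.0
```

```bash
python3 - <<'E'
from h import *
cap('top','t2');cap('scene','s2')
crop('t2',230,150,310,240,6)
import cv2
a=cv2.imread('pics/t2_c230.png');crop('s2',335,230,415,320,6);b=cv2.imread('pics/s2_c335.png')
a=a[:b.shape[0]];cv2.imwrite('pics/m2.png',np.hstack([a,b])[:, :800] if a.shape[1]+b.shape[1]<=800 else cv2.resize(np.hstack([a,b]),None,fx=.8,fy=.8))
s=ctrl.sense();M=R.from_quat(np.array(s['ee_rot'])[[1,2,3,0]]).as_matrix();print(s['time_s'],s['eef_pos'],s['force'],s['wrist_torque'],np.arctan2(M[1,0],M[0,0]),s['joints'][5])
E
```

```text
4.8 [ 507.70341155 -213.9748588    89.5960697 ] [3.33680338 6.0642926  2.98196687] [ 0.87339484 -0.18091313  0.03153536] 1.728461653649044 -0.7710227341701567
```

View pics/m2.png

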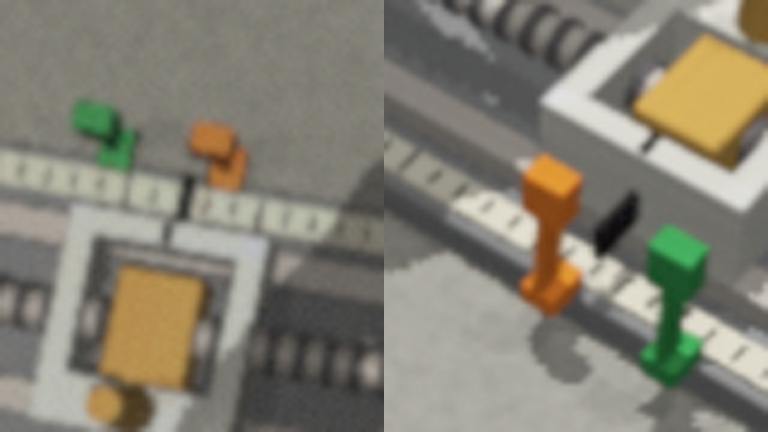

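The top half of the montage shows the pointer tip at (188,185), now past the orange flag (head (213,138), foot (229,168)) but short of green. In the scene half, the head is at (552,190), the foot at (551,285) and the pointer blade runs from (632,205) to (603,242).

```bash
cat >> h.py <<'E'
r=np.array([.157,.9876,0]);r/=np.linalg.norm(r)
def tri(d1,p1,d2,p2):
    o1,a=ray(d1,*p1);o2,b=ray(d2,*p2);a/=np.linalg.norm(a);b/=np.linalg.norm(b)
    t=np.linalg.lstsq(np.c_[a,-b],o2-o1,rcond=None)[0];x=o1+t[0]*a;y=o2+t[1]*b
    return ((x+y)/2).round(1),np.linalg.norm(x-y).round(1)
E
python3 - <<'E'
from h import *
t=load('t2');s=load('s2')
T=lambda u,v:(230+u/4.8,150+v/4.8)
S=lambda u,v:(335+(u-384)/4.8,230+v/4.8)
c=np.array([507,-214.5,0])
for n,a,b in(('head',(213,140),(552,190)),('foot',(227,170),(551,283)),('ptip',(189,180),(603,240)),('green head',(96,119),(677,258))):
    p,e=tri(t,T(*a),s,S(*b));print(n,p,e,(p-c)@r)
for z in(20,24,28):print('ptr',z,(at(t,*T(187,195),z)-c)@r,(at(s,*S(616,225),z)-c)@r)
for z in(44,47,50):print('head',z,(at(t,*T(213,140),z)-c)@r,(at(s,*S(552,190),z)-c)@r)
for z in(5,10):print('foot',z,(at(t,*T(227,170),z)-c)@r,(at(s,*S(551,283),z)-c)@r)
E
```

```text
head [601.5 -52.   59.5] 0.6 175.3212580568308
foot [597.9 -51.8  16.1] 0.2 174.95357856422814
ptip [590.9 -40.1  34.5] 1.1 185.40948413508843
green head [607.8 -11.   60.3] 0.7 216.8019008135833
ptr 20 187.0798018300516 178.82403322300442
ptr 24 186.39304277777845 180.62601073627715
ptr 28 185.72198370383933 182.4279882495499
head 44 177.7360547244137 167.73400852722793
head 47 177.26251537789753 169.31162635011682
head 50 176.69021616766992 170.79048430929424
foot 5 176.80063601529065 169.76744572108655
foot 10 176.08247700634936 172.0586625592095
```

Triangulated, the pointer (185.4) is about 10 mm past the flag (175.1), as asked. I'll turn back anticlockwise and stop a few mm before the flag.

>>> step_arm --increments '[[[0, 0, 0], [0, 0, -6], 10], [[0, 0, 0], [0, 0, -12], 10], [[0, 0, 0], [0, 0, -18], 10], [[0, 0, 0], [0, 0, -24], 10], [[0, 0, 0], [0, 0, -30], 10], [[0, 0, 0], [0, 0, -34], 10], [[0, 0, 0], [0, 0, -34], 10], [[0, 0, 0], [0, 0, -34], 10]]'

```text
time_s: 5.8
eef_pos: [507.6, -214.1, 89.6]
ee_rot: [0.001, 0.398, 0.917, 0.001]
force: [1.6, 6.0, 2.0]
grip_width: 0.181
grip_force: 42.0
```

```bash
python3 - <<'E'
from h import *
cap('top','t3');cap('scene','s3')
crop('t3',250,170,300,220,8);crop('s3',345,250,395,300,8)
cv2.imwrite('pics/m3.png',np.hstack([cv2.imread('pics/t3_c250.png'),cv2.imread('pics/s3_c345.png')]))
s=ctrl.sense();M=R.from_quat(np.array(s['ee_rot'])[[1,2,3,0]]).as_matrix();print(s['time_s'],s['eef_pos'],s['force'],s['wrist_torque'],np.arctan2(M[1,0],M[0,0]))
E
```

```text
5.9 [ 507.6401435  -214.10841189   89.5897631 ] [1.86929604 5.1868121  2.16208575] [ 0.81360664 -0.18498906  0.01181972] 2.3220116300387343
```

View pics/m3.png

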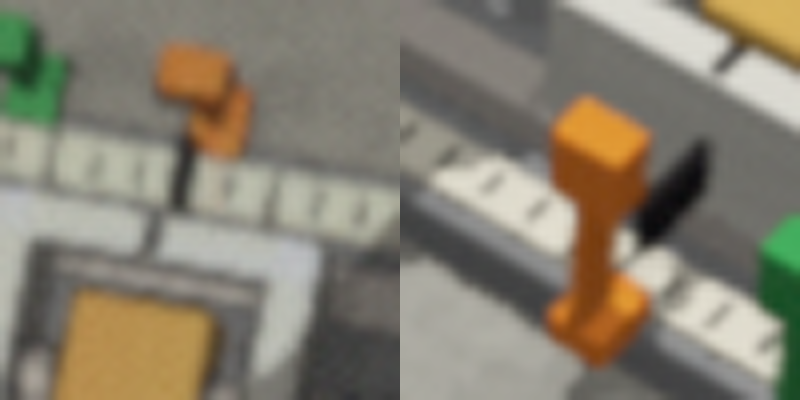

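The top half shows the pointer line from (180,205) to (187,142), with the orange foot centre at (220,130) and the head top at (196,70). The scene half shows the pointer end at (643,225), the foot centre at (600,315) and the head top centre at (602,130). The pointer is still slightly past the flag.

```bash
python3 - <<'E'
from h import *
t=load('t3');s=load('s3')
T=lambda u,v:(250+u/8,170+v/8)
S=lambda u,v:(345+(u-400)/8,250+v/8)
c=np.array([507,-214.5,0])
for n,a,b in(('headtop',(194,66),(602,130)),('foot',(220,130),(600,315)),('ptip top',(187,145),(643,205)),('ptip mid',(187,145),(645,225))):
    p,e=tri(t,T(*a),s,S(*b));print(n,p,e,(p-c)@r)
# top-only slopes
for n,a,zs in(('ptr',(184,172),(20,24,28,32)),('ptip',(187,145),(20,24,28,32)),('foot',(220,130),(2,6,10,14)),('head',(194,66),(54,))):
    print(n,[round(float((at(t,*T(*a),z)-c)@r),1) for z in zs])
# scale sanity: head cube corner widths
print(t['fx'],s['fx'],s['extrinsics'][:3,3])
# undistorted px slope of the model: project flag origin column
def proj(d,p):
    E=np.linalg.inv(d['extrinsics']);q=E[:3,:3]@p+E[:3,3];x=q[:2]/q[2];x=x*(1+d['k1']*(x@x));return np.array([d['fx']*x[0]+d['cx'],d['fy']*x[1]+d['cy']])
n=np.array([r[1],-r[0],0])
for yo in(174,175,176,177):
  for lat in (82,87,92):
    b=c+r*yo+n*lat
    o=[]
    for z in(7,54):
        q=b+[0,0,z];u=proj(t,q);w=proj(s,q);o+=[((u-[250,170])*8).round(),((w-[345,250])*8+[400,0]).round()]
    print(yo,lat,*o)
E
```

```text
headtop [601.7 -52.3  66.1] 1.5 175.05637842236445
foot [596.8 -51.9  13.9] 0.3 174.68211893884217
ptip top [589.8 -48.2  38. ] 0.3 177.2372354127839
ptip mid [590.3 -47.5  33.8] 0.0 178.0070543504345
ptr [179.7, 179.2, 178.5, 177.8]
ptip [180.3, 179.7, 179.0, 178.4]
foot [176.6, 176.0, 175.4, 174.8]
head [176.5]
410.90162714386264 494.43353312650765 [1013.57319281  134.5711662   553.8971576 ]
174 82 [244.  53.] [533. 404.] [217.  14.] [541. 225.]
174 87 [248.  32.] [516. 422.] [221.  -9.] [523. 243.]
174 92 [253.  10.] [498. 440.] [226. -32.] [505. 261.]
175 82 [239.  52.] [537. 407.] [212.  13.] [545. 228.]
175 87 [244.  31.] [520. 425.] [217. -10.] [527. 246.]
175 92 [248.   9.] [503. 443.] [221. -33.] [509. 264.]
176 82 [235.  52.] [542. 410.] [208.  12.] [550. 231.]
176 87 [239.  30.] [525. 428.] [212. -11.] [532. 249.]
176 92 [244.   8.] [508. 446.] [217. -34.] [514. 267.]
177 82 [231.  51.] [547. 413.] [203.  11.] [555. 233.]
177 87 [235.  29.] [530. 431.] [208. -12.] [537. 251.]
177 92 [239.   8.] [512. 449.] [212. -35.] [519. 270.]
```

All estimates agree on about 3.0 mm past, which is 5.4°. I'll turn that, then look again before releasing.

>>> step_arm --increments '[[[0, 0, 0], [0, 0, -2], 10], [[0, 0, 0], [0, 0, -4], 10], [[0, 0, 0], [0, 0, -5.3], 10], [[0, 0, 0], [0, 0, -5.3], 10], [[0, 0, 0], [0, 0, -5.3], 10]]'

```text
time_s: 6.52
eef_pos: [507.7, -214.1, 89.6]
ee_rot: [0.001, 0.356, 0.935, 0.0]
force: [0.8, 4.4, 2.3]
grip_width: 0.181
grip_force: 42.0
```

```bash
python3 - <<'E'
from h import *
cap('top','t4');cap('scene','s4')
crop('t4',250,170,300,220,8);crop('s4',345,250,395,300,8)
cv2.imwrite('pics/m4.png',np.hstack([cv2.imread('pics/t4_c250.png'),cv2.imread('pics/s4_c345.png')]))
s=ctrl.sense();M=R.from_quat(np.array(s['ee_rot'])[[1,2,3,0]]).as_matrix();print(s['time_s'],s['eef_pos'],s['force'],np.arctan2(M[1,0],M[0,0]))
E
```

```text
6.625 [ 507.63240815 -214.11422355   89.59174383] [1.47749172 5.2522837  1.78160447] 2.414439085600762
```

View pics/m4.png

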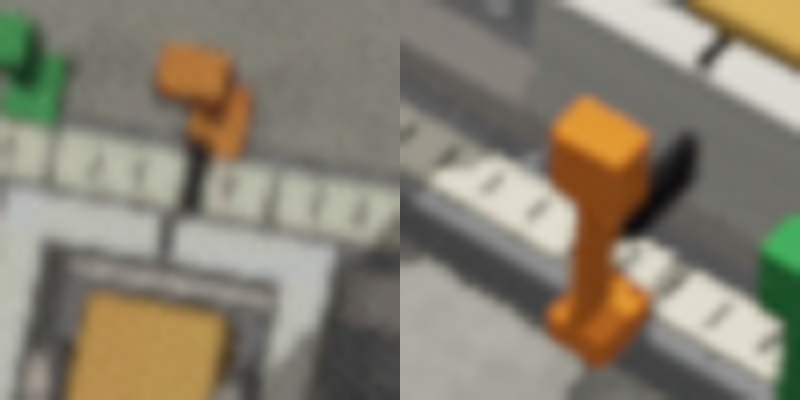

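The pointer now lines up with the flag foot in both views: top (200,145) to (190,205), scene tip at (632,228), just behind the flag blade. I'll release, lift straight up, and carry the wrist camera over the flag for a direct check.

>>> step_arm --increments '[[[0, 0, 0], [0, 0, 0], 40], [[0, 0, 0], [0, 0, 0], 70], [[0, 0, 0], [0, 0, 0], 100], [[0, 0, 0], [0, 0, 0], 100], [[0, 0, -3], [0, 0, 0], 100], [[0, 0, -7.5], [0, 0, 0], 100], [[0, 0, -7.5], [0, 0, 0], 100]]'

```text
time_s: 7.5
eef_pos: [508.1, -215.5, 166.4]
ee_rot: [0.003, 0.356, 0.935, -0.001]
force: [-0.3, 0.2, -0.6]
grip_width: 1.004
grip_force: 0.0
```

>>> step_arm --increments '[[[-0.4, 3.6, 0], [0, 0, -5], 100], [[-0.8, 7.4, 0], [0, 0, -11], 100], [[-1.3, 11.2, 0], [0, 0, -17], 100], [[-1.7, 15, 0], [0, 0, -23], 100], [[-2.2, 18.8, 0], [0, 0, -29], 100], [[-2.6, 22.4, 0], [0, 0, -32.7], 100], [[-2.6, 22.4, 0], [0, 0, -32.7], 100], [[-2.6, 22.4, 0], [0, 0, -32.7], 100]]'

```text
time_s: 8.5
eef_pos: [674.7, -65.0, 162.3]
ee_rot: [-0.001, 0.079, 0.997, 0.0]
force: [-0.1, 0.3, 0.5]
grip_width: 0.998
grip_force: 0.0
```

```bash
python3 - <<'E'
from h import *
d=cap('wrist','w5');cap('top','t5')
def proj(d,p):
    E=np.linalg.inv(np.array(d['extrinsics']));q=E[:3,:3]@p+E[:3,3];x=q[:2]/q[2];x=x*(1+d['k1']*(x@x));return np.array([d['fx']*x[0]+d['cx'],d['fy']*x[1]+d['cy']])
a=load('t4')['img'].astype(int);b=load('t5')['img'].astype(int);print('diff',abs(a-b)[172:200,255:300].mean())
u=proj(d,np.array([595,-52,24.]));print(u,d['fx'],np.array(d['extrinsics']).round(2))
x,y=np.clip(u.astype(int)-[50,45],0,[540,310]);print(x,y);crop('w5',x,y,x+100,y+75,8)
import os;os.rename(f'pics/w5_c{x}.png','pics/w5c.png')
E
```

```text
diff 11.034920634920635
[322.92927256 101.53050658] 317.4153857532296 [[ 1.6000e-01  9.4000e-01  2.9000e-01  5.9911e+02]
 [ 9.9000e-01 -1.5000e-01 -5.0000e-02 -5.3530e+01]
 [ 0.0000e+00  3.0000e-01 -9.5000e-01  3.0368e+02]
 [ 0.0000e+00  0.0000e+00  0.0000e+00  1.0000e+00]]
272 56
```

View pics/w5c.png

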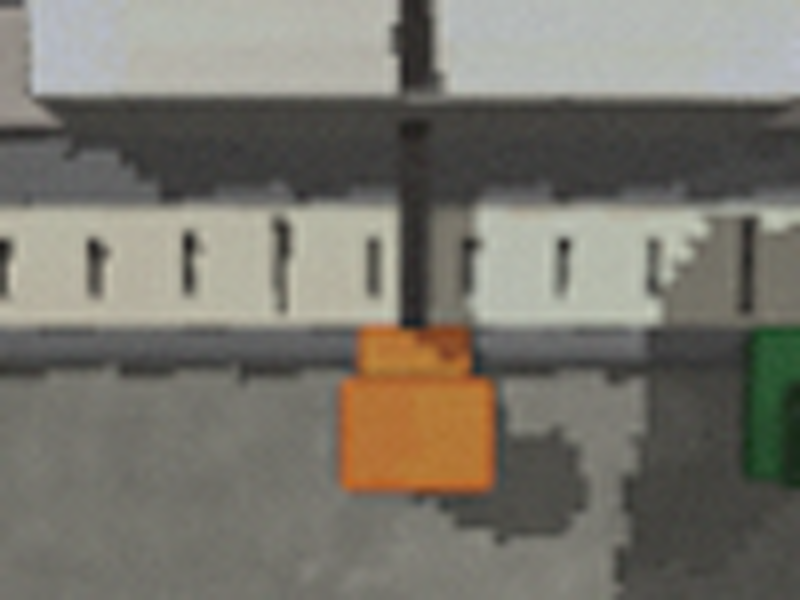

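The wrist view, from almost straight above, shows the pointer at u≈414 against the orange foot centre at 415 and head centre at 419. After parallax (9 px/mm), it is within about 0.3 mm of the flag. The tool is clear of everything, so I'm handing in.

```bash
python3 -c "
from rig import ctrl
print(ctrl.finish_job())"
```

```text
the job is handed in; nothing more can be done
None
```

The pointer stands within about 0.3 mm of the orange flag: I turned the red knob clockwise to about 10 mm past it, came back anticlockwise to line up, let go and moved clear; handed in at about 9 s, result not reported.

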